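# Shut the sample drawers and the vial box with the fingertips

### The arm

A 7-joint arm with a two-finger parallel gripper is mounted at the origin on the work surface. World frame = base frame: x ahead of the robot, y to its left, z up, the work surface at z = 0. Lengths are in mm, angles in rad, forces in N, time in s.
With the tool pointing down it reaches from about 400 to 875 mm from the base axis. Payload 4.4 kg.
Tool frame: the origin (TCP) lies at the centre of the arm's flange, where the gripper is bolted on; the fingertips stand 173 mm ahead of it and the grasp point (between the pads) lies 155 mm ahead of it; z points along the fingers, y is the direction in which the jaws open and shut (so a half turn about z gives the same grasp; the last joint's range is limited). The gripper opens to 85 mm and grips with 20 to 120 N. Pads are 22 mm wide; open, the fingers measure 114 mm over their backs; the gripper's body (76 mm by 85 mm) begins 54 mm behind the grasp point. The pads swing forward as they close: fully open they stand 13 mm farther back than shut.
Start: joints at [-1.209, 0.628, 0.038, 1.517, -0.027, 0.996, -0.02], TCP at [269.649, 591.443, 404.713] pointing down, gripper open.
Joint ranges: [-3.06, 3.06], [-0.37, 2.12], [-1.25, 1.32], [0.18, 2.47], [-1.1, 4.24], [0.23, 1.98], [-2.94, 2.94]. Speed limits (rad/s): [2.57, 2.57, 3.14, 3.14, 3.14, 3.14, 3.14].

### API

Orientations are given as [roll, pitch, yaw] about the fixed x, y, z axes, in that order (R = Rz(yaw) Ry(pitch) Rx(roll)).
In Python, from cell import * gives the robot as it stands. The module is installed in compiled form; this text tells all that it offers.
- The arm moves only by the shell command python3 -m jog 'ROWS'. ROWS is JSON, one flat list of numbers, 5 for each row, row after row: the shift along the tool's x, y, z in mm, then the turn about the tool's z in degrees, then the finger opening in mm, from 0 to 85.4. A call has 1 to 20 rows; each row is the pose to reach, as a shift and turn from the pose commanded when the call began, along the tool's axes at that moment; what a row does not reach only later rows make up. A row lasts 1/12 s, in which the tool goes at most 41.7 mm and 7.16 degrees, less where a joint would pass 70% of its speed; a pose out of reach is approached as far as the arm can. A call with a gripper value outside its range is refused whole. The fingers move at their own pace and stop on an object; the grip force is fixed at half the most. Time passes only in rows, so rows that repeat a pose let the fingers close. It gives the time, the measured TCP pose, the force and the opening at its end, in the units of the state.
- read_state(): the state, without advancing time (a new reading comes with each control period).
- get_image(name): name is "side" or "top" or "wrist"; returns (picture, depth): 480x640x3 uint8, blue, green, red; 480x640 float32, mm along the optical axis (not along the pixel's ray), 0 where there is no reading.
- camera_params(name): a dict with "K" (3x3 intrinsics, pixels), "T" (4x4, takes a point from camera to world coordinates). Camera axes: x right, y up, looking along -z (the intrinsics and any distortion apply to the point x, -y, -z); pixel columns grow to the right and rows downward; lengths in mm; the calibration is good to about 2 mm. A picture is of the moment at which its call begins: read the wrist's pose just before it. camera_params takes no time and is no camera call; for the wrist camera it gives the pose at the moment of the call.
- finish_job(): hands the job in, once; it reports no verdict.
The state is a dict: "clock": time; "qpos": joint angles; "qd": joint speeds; "tau": joint torques, N m; "eef_pos": TCP position; "tool_rot": TCP orientation; "force": force on the tool from outside, world axes, zero at the start; "torque": the same for the moment, N m; "width": finger opening in mm.
Only numpy, scipy, OpenCV 4.12 (cv2) and the standard library are available. Lean on these libraries where they do the work, as an engineer would, in place of code of your own. Each camera call takes 0.05 s, during which the arm holds its last target.

### The job

Put the samples under cover for the night, pushing with the fingertips only and gripping nothing: push the two drawers that hold jars fully home, with their jars left standing in them, and push the open lid of the vial box down until it is fully shut. Leave the empty drawer pulled out exactly as it is, and do not disturb the other things on the bench.

Things in the scene. Friction and masses are not known exactly. Their poses are not given: they have to be found in the camera images.
- unit_1: Fixed grey sheet-metal drawer unit, 120 mm wide (y), 140 mm deep (x), 80 mm high, one of three alike, with one white drawer. Origin on the bench below the middle of its front face; +x into the unit (the way the drawer closes), z up. It stands upright, turned up to 0.1 rad. Its drawer holds two sample jars.
- unit_1_drawer (a joint): Opening of unit_1's drawer in m: 0 fully home, grows to 0.11 as it comes out along the unit's -x. Starts 0.06 to 0.095 out. Slides with about 1.5 N of friction plus 3 N per m/s, stops hard at 0 and stays where it is left. The drawer with its front weighs 0.25 to 0.5 kg; floor 12 mm above the bench, side walls up to 52 mm.
- unit_1_front (a point): Middle of the outer face of unit_1's drawer front, 42 mm above the bench; same axes as the unit. The front is a plain upright white panel with a blank paper label, 116 mm wide, 68 mm high (8 to 76 mm above the bench), 10 mm thick; its back lies on the unit's front face when the drawer is home.
- unit_2: Fixed grey sheet-metal drawer unit, 120 mm wide (y), 140 mm deep (x), 80 mm high, one of three alike, with one white drawer. Origin on the bench below the middle of its front face; +x into the unit (the way the drawer closes), z up. It stands upright, turned up to 0.1 rad. Its drawer holds two sample jars.
- unit_2_drawer (a joint): Opening of unit_2's drawer in m: 0 fully home, grows to 0.11 as it comes out along the unit's -x. Starts 0.06 to 0.095 out. Slides with about 1.5 N of friction plus 3 N per m/s, stops hard at 0 and stays where it is left. The drawer with its front weighs 0.25 to 0.5 kg; floor 12 mm above the bench, side walls up to 52 mm.
- unit_2_front (a point): Middle of the outer face of unit_2's drawer front, 42 mm above the bench; same axes as the unit. The front is a plain upright white panel with a blank paper label, 116 mm wide, 68 mm high (8 to 76 mm above the bench), 10 mm thick; its back lies on the unit's front face when the drawer is home.
- unit_3: Fixed grey sheet-metal drawer unit, 120 mm wide (y), 140 mm deep (x), 80 mm high, one of three alike, with one white drawer. Origin on the bench below the middle of its front face; +x into the unit (the way the drawer closes), z up. It stands upright, turned up to 0.1 rad. This drawer is empty and is to stay as it is.
- unit_3_drawer (a joint): Opening of unit_3's drawer in m: 0 fully home, grows to 0.11 as it comes out along the unit's -x. Starts 0.06 to 0.095 out. Slides with about 1.5 N of friction plus 3 N per m/s, stops hard at 0 and stays where it is left. The drawer with its front weighs 0.25 to 0.5 kg; floor 12 mm above the bench, side walls up to 52 mm.
- unit_3_front (a point): Middle of the outer face of unit_3's drawer front, 42 mm above the bench; same axes as the unit. The front is a plain upright white panel with a blank paper label, 116 mm wide, 68 mm high (8 to 76 mm above the bench), 10 mm thick; its back lies on the unit's front face when the drawer is home.
- jar_1a: Loose sample jar, amber with a beige cap, 38 mm across, 45 mm high, about 60 g, standing in the drawer of unit_1, not fixed to it. Origin at the centre of its underside.
- jar_1b: Loose sample jar, amber with a beige cap, 38 mm across, 45 mm high, about 60 g, standing in the drawer of unit_1, not fixed to it. Origin at the centre of its underside.
- jar_2a: Loose sample jar, amber with a beige cap, 38 mm across, 45 mm high, about 60 g, standing in the drawer of unit_2, not fixed to it. Origin at the centre of its underside.
- jar_2b: Loose sample jar, amber with a beige cap, 38 mm across, 45 mm high, about 60 g, standing in the drawer of unit_2, not fixed to it. Origin at the centre of its underside.
- box: Fixed white plastic vial box, 110 mm deep (x), 120 mm wide (y), 60 mm high, full of upright vials (fixed) below the rim, open at the top, its hinged lid standing open. Origin on the bench, 60 mm behind its front wall and 50 mm in front of its rear wall; x from front to rear, z up.
- box_lid (a joint): Angle of the vial box's lid in rad: 0 shut and level on the rim, pi/2 upright; starts 1.1 to 1.5, so it leans a little towards the front. Stiff hinge (0.12 N m, about 1 to 2 N at the free edge): it stays at any angle where it is left and does not fall by itself. Hard stop at 0.
- lid_hinge (a point): Middle of the hinge line, at the top of the box's rear wall, 60.5 mm above the bench; the axes turn with the lid: y along the hinge, -x from the hinge to the lid's free edge, z out of the lid's outer face (up when shut). The lid is a white slab from x = 0 to -110 mm, 120 mm wide, 6 mm thick (z = 0 to 6 mm), with a thumb tab 50 mm wide that reaches 10 mm beyond the free edge.
- lid_edge (a point): Middle of the lid's free edge on its outer face, 110 mm from the hinge; same axes as lid_hinge.
- vial_l: Bystander: loose amber vial with a black cap, 32 mm across, 50 mm high, on the bench in front of the drawers. Origin under its centre.
- vial_r: Bystander: loose amber vial with a white cap, otherwise like vial_l; the two may swap sides. Origin under its centre.
- beaker: Bystander: glass beaker, 80 mm across, 95 mm high, to the left of the units. Origin under its centre.
- bottle: Bystander: white bottle, 64 mm across, 150 mm high, to the right of the units. Origin under its centre.
- big_jar: Bystander: white jar with a beige cap, 68 mm across, 85 mm high, to the right of the units. Origin under its centre.
- cream_jar: Bystander: squat white jar, 60 mm across, 55 mm high, to the left of the units. Origin under its centre.
Mind the look-alikes: they are no part of the job. Leave any green look-alike of the jar_1a alone.

How it is judged (in metres and radians):
At the end, for the whole second after the job is handed in: Both drawers with jars are within 4 mm of fully home, each with its own two jars upright (within 0.2 rad), at rest and inside the unit; the box's lid is within 0.06 rad of shut; the empty drawer has moved less than 6 mm and every other loose thing less than 20 mm (value of joint each of unit_1_drawer, unit_2_drawer below 0.004 m and value of joint box_lid below 0.06 rad and distance of unit_3_front from where it was at the start of the episode below 0.006 m and angle between each of jar_1a, jar_1b, jar_2a, jar_2b's own z axis and vertical below 0.2 rad and linear speed of each of jar_1a, jar_1b, jar_2a, jar_2b below 0.02 m/s and x of jar_1a in the frame of unit_1 between 0.01 and 0.13 m and x of jar_1b in the frame of unit_1 between 0.01 and 0.13 m and x of jar_2a in the frame of unit_2 between 0.01 and 0.13 m and x of jar_2b in the frame of unit_2 between 0.01 and 0.13 m and distance of each of vial_l, vial_r, beaker, bottle, big_jar, cream_jar from where it was at the start of the episode below 0.02 m); the robot touches nothing.
It fails at once if a sample jar is lifted (its underside more than 20 mm above its drawer's floor) or tipped by more than 0.5 rad (height (world z) of any of jar_1a, jar_1b, jar_2a, jar_2b above 0.032 m or angle between any of jar_1a, jar_1b, jar_2a, jar_2b's own z axis and vertical above 0.5 rad).
It fails at once if the empty drawer is moved by more than 6 mm (distance of unit_3_front from where it was at the start of the episode above 0.006 m).
It fails at once if another thing on the bench is moved by more than 20 mm, lifted or tipped by more than 0.5 rad (distance of any of vial_l, vial_r, beaker, bottle, big_jar, cream_jar from where it was at the start of the episode above 0.02 m or angle between any of vial_l, vial_r, beaker, bottle, big_jar, cream_jar's own z axis and vertical above 0.5 rad).
It also fails if it takes over 64 s, if anything falls off the work surface, if the arm or the gripper's body presses on something with over 40 N, if the wrist force passes 120 N, or if a joint passes its speed limit or range.

## Working session

There is one attempt and no reset: what is moved stays moved. The work goes in short steps, Python scripts to look and compute and a shell command to move; the robot and the scene stay as the last step left them, time stands still between calls to the robot, and variables do not carry over. Pictures are saved under pics/ and viewed, and the job is handed in when it is done.

```bash
mkdir -p pics; ls; python3 - <<'E'
from cell import *
import cv2,numpy as np
s=read_state();print(s)
for n in("top","side"):
    im,d=get_image(n);cv2.imwrite(f"pics/{n}0.png",im);np.save(f"{n}0.npy",d)
    p=camera_params(n);print(n,p)
E
```

```text
pics
{'clock': 0.0, 'qpos': array([-1.20876877,  0.62930495,  0.03843529,  1.51838097, -0.02700405,
        0.99630434, -0.01999555]), 'qd': array([-0.00030279, -0.00076792, -0.00087661,  0.00075245,  0.00217013,
        0.00060284, -0.0010103 ]), 'tau': array([ 6.62151469e-04, -5.63403511e+01,  1.22611687e+00, -1.93447584e+01,
        1.09527804e-02,  1.01437731e-02,  1.19898621e-05]), 'eef_pos': array([269.5221677 , 591.1531343 , 403.81120168]), 'tool_rot': array([-3.13971281e+00,  1.56982189e-05,  2.71377246e+00]), 'force': array([ 0.63520247, -0.42849694,  0.4119566 ]), 'torque': array([ 0.01443437, -0.00300525,  0.01684641]), 'width': 85.779023221447}
top {'K': array([[435.40774384,   0.        , 323.01633814],
       [  0.        , 435.40774384, 239.44648403],
       [  0.        ,   0.        ,   1.        ]]), 'T': array([[ 1.61889172e-01,  9.66781874e-01, -1.97799656e-01,
         3.44379804e+02],
       [-9.86808946e-01,  1.58599948e-01, -3.24678416e-02,
        -2.22026383e+01],
       [-1.83055568e-05,  2.00446662e-01,  9.79704616e-01,
         9.73058823e+02],
       [ 0.00000000e+00,  0.00000000e+00,  0.00000000e+00,
         1.00000000e+00]])}
side {'K': array([[513.27126207,   0.        , 317.05477126],
       [  0.        , 513.27126207, 237.28314326],
       [  0.        ,   0.        ,   1.        ]]), 'T': array([[ 9.35381259e-01,  2.50025088e-01, -2.50098694e-01,
         1.83045781e+02],
       [-3.53127148e-01,  6.22248783e-01, -6.98647028e-01,
        -8.78939769e+02],
       [-1.90556766e-02,  7.41817975e-01,  6.70330496e-01,
         9.18493437e+02],
       [ 0.00000000e+00,  0.00000000e+00,  0.00000000e+00,
         1.00000000e+00]])}
```

View pics/top0.png

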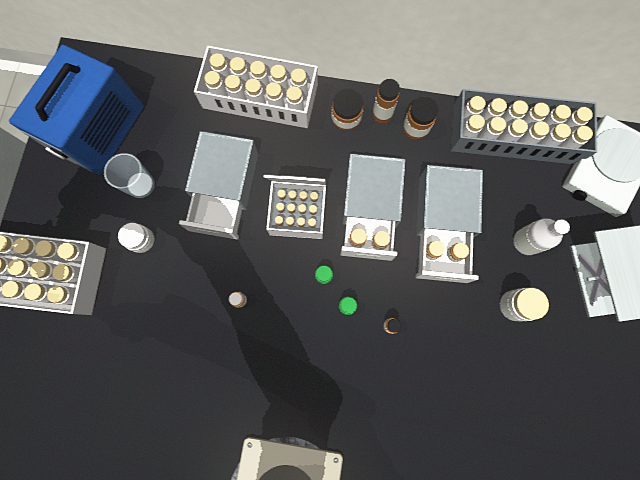

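View pics/side0.png

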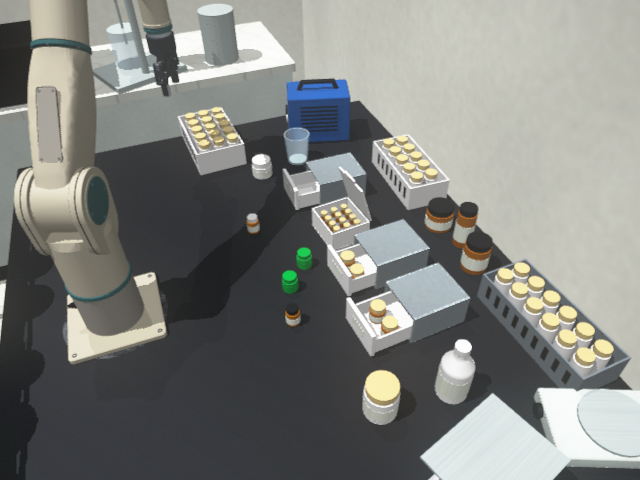

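The top view shows the empty drawer unit at (215,190), the vial box at (297,205), and the jar units at (375,205) and (452,220). Two green look-alikes stand at (324,274) and (348,306), to be left alone, and the vials are at (237,299) and (392,325). I'll crop closer and build the point cloud.

```bash
cat > h.py <<'E'
import numpy as np,cv2
from cell import *
def cloud(n,d,p=None):
    p=p or camera_params(n);K,T=p["K"],p["T"]
    v,u=np.mgrid[0:480,0:640]
    P=np.stack([(u-K[0,2])/K[0,0]*d,-(v-K[1,2])/K[1,1]*d,-d],-1)
    return P@T[:3,:3].T+T[:3,3]
def ray(n,u,v,z,p=None):
    p=p or camera_params(n);K,T=p["K"],p["T"]
    r=T[:3,:3]@np.array([(u-K[0,2])/K[0,0],-(v-K[1,2])/K[1,1],-1.]);o=T[:3,3]
    return o+r*(z-o[2])/r[2]
def proj(n,P,p=None):
    p=p or camera_params(n);K,T=p["K"],p["T"]
    c=T[:3,:3].T@(np.asarray(P,float)-T[:3,3]);return K[0,2]+K[0,0]*c[0]/-c[2],K[1,2]+K[1,1]*-c[1]/-c[2]
E
python3 - <<'E'
from h import *
d=np.load("top0.npy");C=cloud("top",d)
im=cv2.imread("pics/top0.png")
cr=im[120:300,170:510];cv2.imwrite("pics/crop0.png",cv2.resize(cr,None,fx=2.35,fy=2.35,interpolation=cv2.INTER_CUBIC))
# unit tops: z ~80
m=(abs(C[...,2]-80)<5)&(d>0)
n,l,st,c=cv2.connectedComponentsWithStats(m.astype(np.uint8))
for i in range(1,n):
    if st[i,4]>150:
        Q=C[l==i]; r=cv2.minAreaRect(Q[:,:2].astype(np.float32)); print(st[i],c[i].round(),np.round(Q.mean(0)),np.round(cv2.boxPoints(r)).tolist(),r[2])
for nme,u,v in [("bench",300,380),("f_mid",369,256),("f_r",448,279),("f_l",210,234),("vialw",237,298),("vialb",392,323),("g1",324,273),("g2",348,305),("lid",295,178)]:
    print(nme,C[v,u].round(1))
E
```

```text
[ 82  89  51  76 277] [108. 128.] [697. 517.  80.] [[604.0, 542.0], [793.0, 484.0], [795.0, 491.0], [606.0, 549.0]] 72.8404541015625
[ 186  131   68   70 3409] [220. 166.] [650. 254.  81.] [[580.0, 195.0], [722.0, 194.0], [723.0, 315.0], [581.0, 316.0]] 89.40813446044922
[ 345  154   61   68 3493] [375. 187.] [655. -84.  81.] [[583.0, -28.0], [590.0, -148.0], [731.0, -140.0], [724.0, -20.0]] 3.2977631092071533
[ 424  165   59   69 3575] [454. 199.] [ 657. -253.   81.] [[584.0, -198.0], [593.0, -319.0], [733.0, -309.0], [725.0, -188.0]] 3.932128429412842
[179 220  54  14 217] [205. 226.] [513. 258.  77.] [[508.0, 200.0], [518.0, 200.0], [519.0, 315.0], [509.0, 315.0]] 89.2882080078125
[342 246  56  10 233] [370. 251.] [517. -94.  77.] [[509.0, -35.0], [516.0, -150.0], [526.0, -150.0], [519.0, -35.0]] 3.2768828868865967
[423 270  56  10 229] [450. 275.] [ 495. -264.   77.] [[486.0, -208.0], [494.0, -322.0], [504.0, -321.0], [496.0, -207.0]] 3.9168927669525146
[515 288  28  31 178] [524. 307.] [ 453. -417.   83.] [[419.0, -424.0], [441.0, -456.0], [493.0, -420.0], [471.0, -388.0]] 34.72452926635742
bench [229.9   9.   -0.5]
f_mid [512.4 -95.6  41.8]
f_r [ 489.2 -267.8   49. ]
f_l [509.  262.7  14.9]
vialw [377.3 167.1  48.6]
vialb [ 378.7 -161.8   52. ]
g1 [459.9  -5.4  43.5]
g2 [400.8 -66.3  46.9]
lid [615.3  76.8 177.1]
```

View pics/crop0.png

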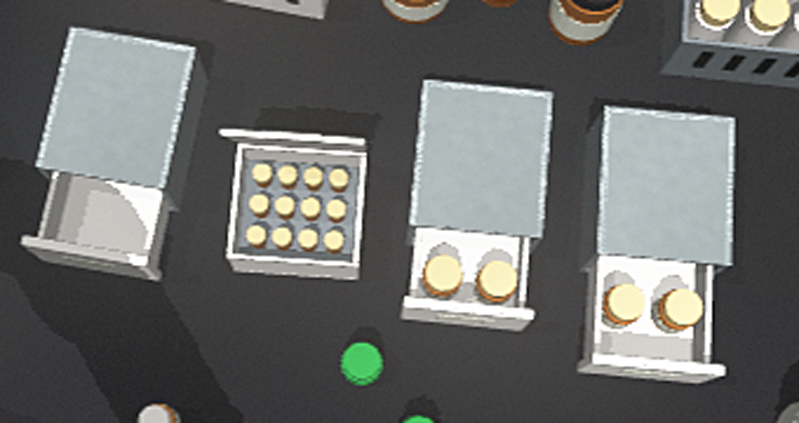

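The unit tops fit 140×120 mm and the fronts 115×10 mm, which agrees with the given sizes. The middle and right fronts are about 64 and 88 mm out. Next: the box and its lid.

```bash
python3 - <<'E'
from h import *
for n in("top","side"):
    d=np.load(n+"0.npy");C=cloud(n,d);x,y,z=np.moveaxis(C,-1,0)
    m=(x>490)&(x<720)&(y>0)&(y<150)&(d>0)
    rim=m&(abs(z-60)<3)
    r=cv2.minAreaRect(C[rim][:,:2].astype(np.float32));print(n,"rim",rim.sum(),np.round(cv2.boxPoints(r),1).tolist())
    L=C[m&(z>75)]
    print("lid",len(L),L.min(0).round(1),L.max(0).round(1))
    for a in range(75,185,10):
        q=L[abs(L[:,2]-a)<5]
        if len(q):print(a,len(q),q[:,0].mean().round(1),q[:,0].min().round(1),q[:,0].max().round(1),q[:,1].min().round(1),q[:,1].max().round(1))
im=cv2.imread("pics/side0.png")[140:370,220:500];cv2.imwrite("pics/crop1.png",cv2.resize(im,None,fx=2.5,fy=2.5,interpolation=cv2.INTER_CUBIC))
E
```

```text
top rim 436 [[530.2999877929688, 131.39999389648438], [541.2999877929688, 11.899999618530273], [652.2999877929688, 22.100000381469727], [641.2000122070312, 141.60000610351562]]
lid 329 [610.7  19.9  77.1] [645.1 138.8 180.8]
75 6 640.8 636.0 645.1 44.7 137.0
85 13 639.2 633.7 643.8 35.4 134.3
95 16 637.2 632.5 641.1 26.4 126.6
105 13 634.1 629.6 639.7 22.0 118.6
115 12 629.9 624.8 633.9 42.0 137.3
125 13 627.6 623.3 631.9 35.2 132.1
135 20 626.3 620.7 631.4 20.8 122.0
145 13 621.8 616.6 625.4 48.2 135.7
155 17 619.3 614.4 625.5 20.0 132.9
165 120 618.5 610.7 626.3 19.9 138.8
175 82 616.2 611.2 624.7 21.9 112.5
side rim 161 [[527.5999755859375, 130.10000610351562], [542.9000244140625, 7.599999904632568], [656.9000244140625, 21.799999237060547], [641.7000122070312, 144.3000030517578]]
lid 508 [611.4  19.   75.1] [652.  140.8 177.6]
75 18 643.5 636.2 652.0 23.7 137.6
85 46 640.2 633.4 648.9 21.7 138.5
95 46 637.9 631.3 647.2 19.0 140.8
105 47 635.3 628.7 643.7 21.0 138.8
115 43 632.1 624.5 641.1 21.1 137.0
125 46 629.2 621.6 639.9 19.4 137.8
135 48 626.2 619.2 636.5 19.8 139.1
145 51 623.6 616.1 634.9 19.8 136.9
155 52 620.7 614.1 630.9 19.3 137.4
165 73 618.8 611.4 627.1 19.3 139.3
175 38 616.7 612.9 621.1 54.4 106.1
```

View pics/crop1.png

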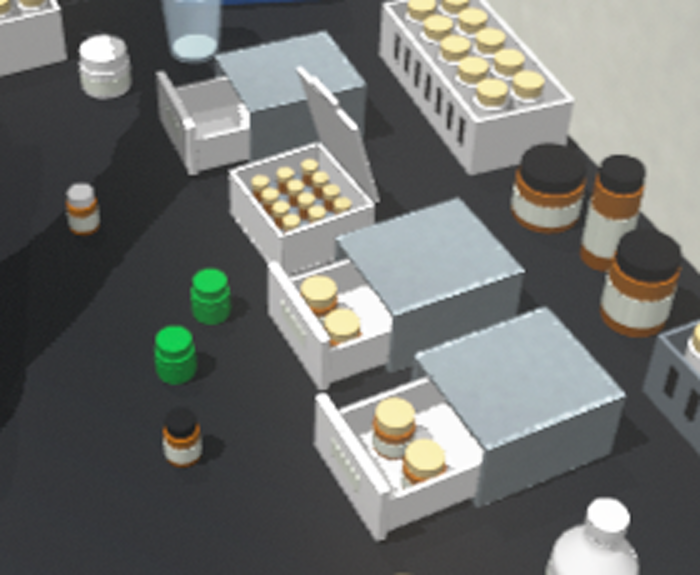

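Box yaw is about 0.09. The hinge middle is near (647, 82) and the lid is at about 1.28 rad, free edge z about 166 and tab about 176. I'll do the lid first, going above and behind it at height, with fingers shut and turned to yaw π.

```bash
python3 -m jog '[-601,-281,0,-24.5,0, -601,-281,0,-24.5,0, -601,-281,0,-24.5,0, -601,-281,0,-24.5,0, -601,-281,0,-24.5,0, -601,-281,0,-24.5,0, -601,-281,0,-24.5,0, -601,-281,0,-24.5,0, -601,-281,0,-24.5,0, -601,-281,0,-24.5,0, -601,-281,0,-24.5,0, -601,-281,0,-24.5,0, -601,-281,0,-24.5,0, -601,-281,0,-24.5,0, -601,-281,0,-24.5,0, -601,-281,0,-24.5,0, -601,-281,0,-24.5,0, -601,-281,0,-24.5,0, -601,-281,0,-24.5,0, -601,-281,0,-24.5,0]'
```

```text
clock: 1.77
eef_pos: [699.2, 88.2, 404.4]
tool_rot: [3.14, -0.001, -3.14]
force: [0.2, 0.7, -0.1]
width: -0.2
```

```bash
python3 -m jog '[0,0,30,0,0, 0,0,60,0,0, 0,0,85,0,0, 0,0,96,0,0, 0,0,96,0,0, 0,0,96,0,0]'; python3 - <<'E'
from h import *
im,d=get_image("side");cv2.imwrite("pics/s1.png",cv2.resize(im[40:340,200:550],None,fx=2,fy=2))
E
```

```text
clock: 2.27
eef_pos: [699.8, 87.6, 309.2]
tool_rot: [3.141, 0.0, -3.14]
force: [0.7, -0.1, -0.2]
width: 0.1
```

View pics/s1.png

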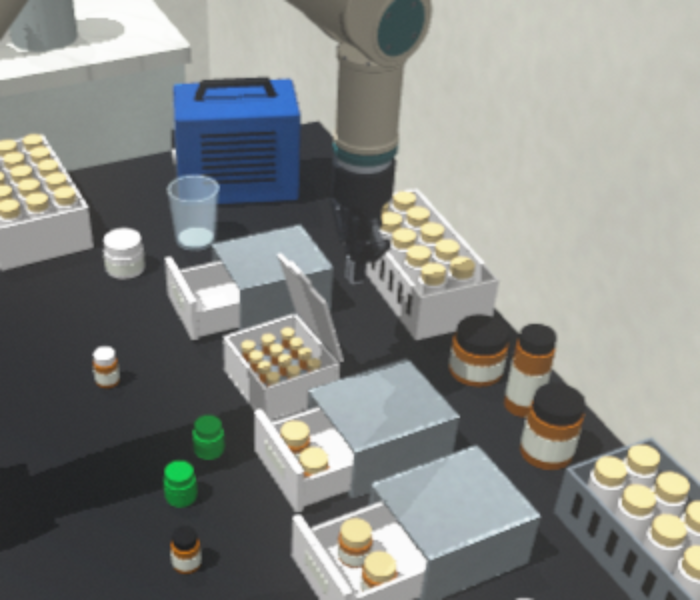

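The side view shows the tip at crop pixel (358,275), behind the lid at (310,300) and clear of it. I'll push it over along the lid's arc.

```bash
python3 -m jog '[25,-5,0,0,0, 45,-6,0,0,0, 52,-6,1,0,0, 58,-6,2,0,0, 64,-6,3.5,0,0, 71,-7,6,0,0, 77,-8,9,0,0, 84,-8,13,0,0, 90,-9,18,0,0, 96,-9,23,0,0, 101,-10,28,0,0, 105,-10,34,0,0, 105,-10,34,0,0]'; python3 - <<'E'
from h import *
im,d=get_image("side");cv2.imwrite("pics/s2.png",cv2.resize(im[40:340,200:550],None,fx=2,fy=2))
print(read_state()["force"])
E
```

```text
clock: 3.4
eef_pos: [593.3, 76.2, 273.0]
tool_rot: [-3.141, -0.004, 3.142]
force: [-0.6, 0.3, 0.2]
width: -0.1
[-0.39236765  0.33116707 -0.99849994]
```

View pics/s2.png

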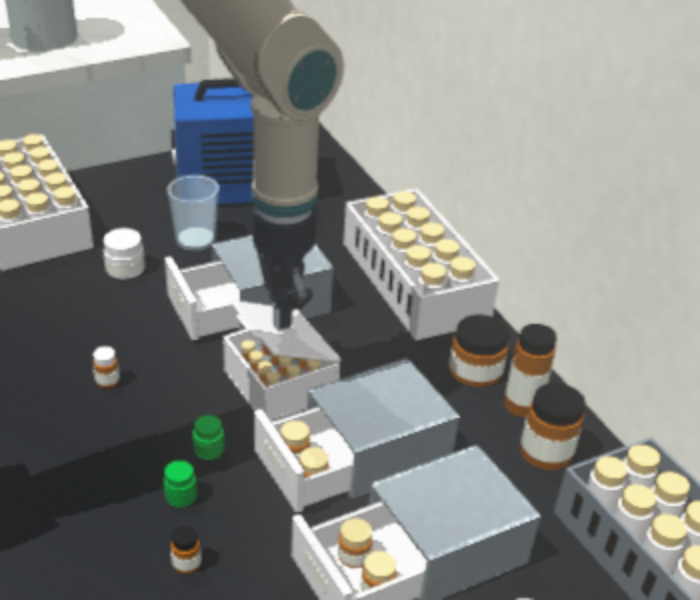

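The lid now stands at about 0.4 rad with the tip on its outer face. I'll follow it down to the rim.

```bash
python3 -m jog '[4,-1,6,0,0, 7,-1,13,0,0, 9,-1,19,0,0, 11,-1,25,0,0, 12,-1,30,0,0, 13,-1,33,0,0, 13,-1,35,0,0, 13,-1,35,0,0, 13,-1,36,0,0, 13,-1,37,0,0, 13,-1,37,0,0, 13,-1,37,0,0]'; python3 - <<'E'
from h import *
print(read_state()["force"],read_state()["eef_pos"])
E
```

```text
clock: 4.45
eef_pos: [581.3, 75.4, 239.7]
tool_rot: [-3.141, -0.001, 3.141]
force: [-6.2, -0.5, 19.2]
width: -0.1
[-6.1643513  -0.54577403 19.22192831] [581.34590266  75.38206044 239.74877507]
```

Contact force is 19 N with the tip at z 66.7, which is the lid's outer face when shut. I'll lift off and check.

```bash
python3 -m jog '[0,0,-30,0,0, 0,0,-70,0,0, 0,0,-110,0,0, 0,0,-140,0,0, 150,-90,-140,0,0, 150,-90,-140,0,0, 150,-90,-140,0,0, 150,-90,-140,0,0, 150,-90,-140,0,0, 150,-90,-140,0,0, 150,-90,-140,0,0]'; python3 - <<'E'
from h import *
im,d=get_image("side");cv2.imwrite("pics/s3.png",cv2.resize(im[40:340,200:550],None,fx=2,fy=2))
for n in("side","top"):
    i2,d=get_image(n)
    if n=="top":cv2.imwrite("pics/t3.png",i2)
    C=cloud(n,d);x,y,z=np.moveaxis(C,-1,0)
    m=(x>545)&(x<635)&(y>30)&(y<125)&(z>40)&(z<110)
    A=np.c_[C[m][:,:2]-[600,76],np.ones(m.sum())];print(n,m.sum(),np.linalg.lstsq(A,C[m][:,2],rcond=None)[0])
E
```

```text
clock: 5.37
eef_pos: [432.2, -14.6, 378.0]
tool_rot: [3.141, 0.001, 3.141]
force: [0.0, -0.1, 0.5]
width: 0.2
side 793 [ 7.04810940e-04 -4.58178546e-03  6.45193264e+01]
top 567 [-8.64031231e-04 -3.95176041e-03  6.75865168e+01]
```

View pics/s3.png

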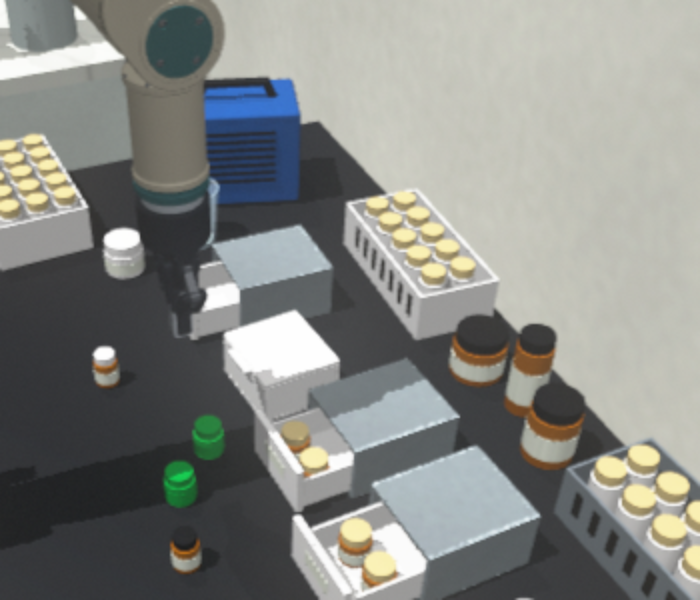

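View pics/t3.png

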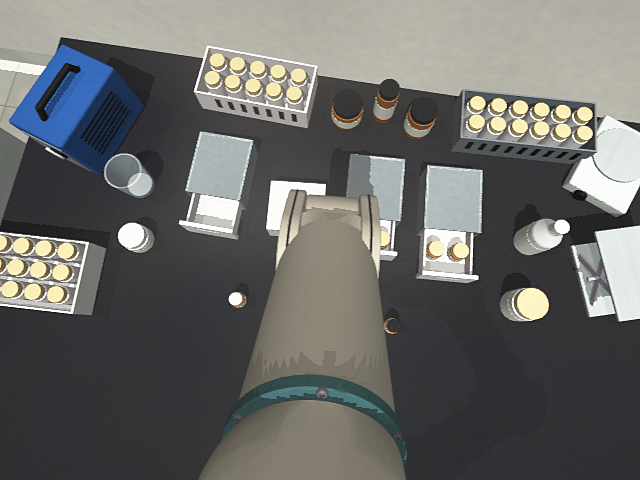

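The lid is level (fitted slope below 0.001 rad at z about 66). The bystanders have not moved. Next is the middle drawer: down in front of its face at (475, -95), clear of the green jars at (401,-66) and (460,-5).

```bash
python3 -m jog '[-20,-38,0,0,0, -43,-80,0,0,0, -43,-80,0,0,0, -43,-80,40,0,0, -43,-80,80,0,0, -43,-80,115,0,0, -43,-80,145,0,0, -43,-80,160,0,0, -43,-80,163,0,0, -43,-80,163,0,0, -43,-80,163,0,0]'; python3 - <<'E'
from h import *
im,d=get_image("side");cv2.imwrite("pics/s4.png",cv2.resize(im[140:440,200:550],None,fx=2,fy=2))
E
```

```text
clock: 6.43
eef_pos: [475.7, -94.2, 215.1]
tool_rot: [-3.142, 0.001, -3.141]
force: [-0.4, -0.5, 0.8]
width: 0.0
```

View pics/s4.png

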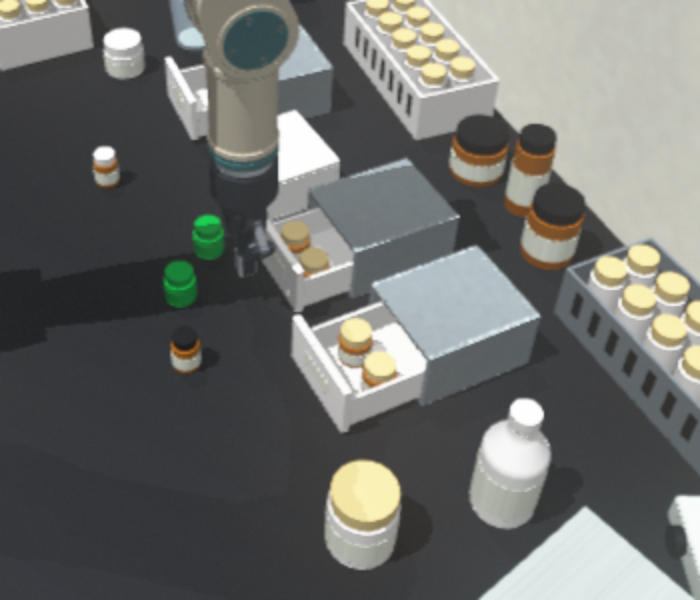

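The tip is at crop pixel (247,268), free of the green jars and facing the middle front. I'll push gently along the unit's axis.

```bash
python3 -m jog '[-12,0,0,0,0, -18,0,0,0,0, -22,0,0,0,0, -26,0,0,0,0, -30,1,0,0,0, -35,1,0,0,0, -40,1,0,0,0, -46,2,0,0,0, -52,2,0,0,0, -58,2,0,0,0, -64,3,0,0,0, -70,3,0,0,0, -75,3,0,0,0, -79,4,0,0,0, -82,4,0,0,0, -84,4,0,0,0, -86,4,0,0,0, -87,4,0,0,0, -87,4,0,0,0, -87,4,0,0,0]'
```

```text
clock: 8.15
eef_pos: [562.0, -90.5, 214.7]
tool_rot: [3.142, 0.0, 3.141]
force: [-0.4, 0.2, -0.5]
width: -0.2
```

```bash
python3 -m jog '[-1,0,0,0,0, -2,0,0,0,0, -3,0,0,0,0, -4,0,0,0,0, -5,0,0,0,0, -5,0,0,0,0]'
```

```text
clock: 8.65
eef_pos: [566.7, -90.4, 214.7]
tool_rot: [3.141, -0.001, 3.142]
force: [-3.0, 1.3, 1.1]
width: 0.3
```

```bash
python3 -m jog '[-1,0,0,0,0, -2,0,0,0,0, -3,0,0,0,0, -3,0,0,0,0]'
```

```text
clock: 8.98
eef_pos: [567.7, -90.5, 214.4]
tool_rot: [3.141, -0.007, 3.141]
force: [-7.8, 0.9, 5.6]
width: -0.4
```

```bash
python3 -m jog '[-1,0,0,0,0, -3,0,0,0,0, -3,0,0,0,0, -3,0,0,0,0]'; python3 -m jog '[10,0,0,0,0, 30,0,0,0,0, 60,0,0,0,0, 85,0,-20,0,0, 90,0,-60,0,0, 90,0,-100,0,0, 90,0,-130,0,0, 90,0,-130,0,0, 90,0,-130,0,0]';  python3 - <<'E'
from h import *
im,d=get_image("side");cv2.imwrite("pics/s5.png",cv2.resize(im[140:440,200:550],None,fx=2,fy=2))
C=cloud("side",d);x,y,z=np.moveaxis(C,-1,0)
m=(abs(z-77)<3)&(x>480)&(x<582)&(y<-30)&(y>-160)
print(m.sum(),np.round(cv2.boxPoints(cv2.minAreaRect(C[m][:,:2].astype(np.float32))),1).tolist() if m.sum() else 0)
E
```

```text
clock: 9.32
eef_pos: [568.6, -90.5, 214.2]
tool_rot: [3.141, -0.012, 3.141]
force: [-13.6, 1.9, 10.0]
width: -0.1
clock: 10.07
eef_pos: [484.2, -91.1, 347.0]
tool_rot: [-3.14, 0.007, 3.141]
force: [0.0, 0.6, -0.4]
width: 0.2
39 [[574.0999755859375, -35.099998474121094], [579.4000244140625, -142.60000610351562], [586.0999755859375, -142.1999969482422], [580.7999877929688, -34.79999923706055]]
```

View pics/s5.png

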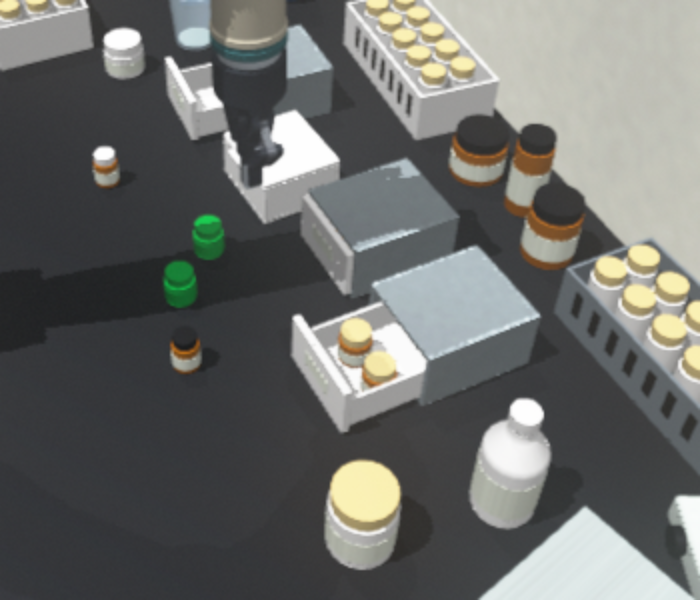

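The middle drawer is flush with its unit; its front now lies at x about 577. Next is the right drawer, at (452, -266), in front of its face at x = 490.

```bash
python3 -m jog '[10,-35,0,0,0, 20,-75,0,0,0, 31,-115,0,0,0, 31,-150,0,0,0, 31,-176,0,0,0, 31,-176,0,0,0, 31,-176,35,0,0, 31,-176,70,0,0, 31,-176,100,0,0, 31,-176,122,0,0, 31,-176,132,0,0, 31,-176,132,0,0, 31,-176,132,0,0]'; python3 - <<'E'
from h import *
im,d=get_image("side");cv2.imwrite("pics/s6.png",cv2.resize(im[140:440,200:550],None,fx=2,fy=2))
E
```

```text
clock: 11.2
eef_pos: [451.9, -266.2, 212.2]
tool_rot: [3.141, -0.001, -3.141]
force: [0.3, 0.6, -0.2]
width: -0.2
```

View pics/s6.png

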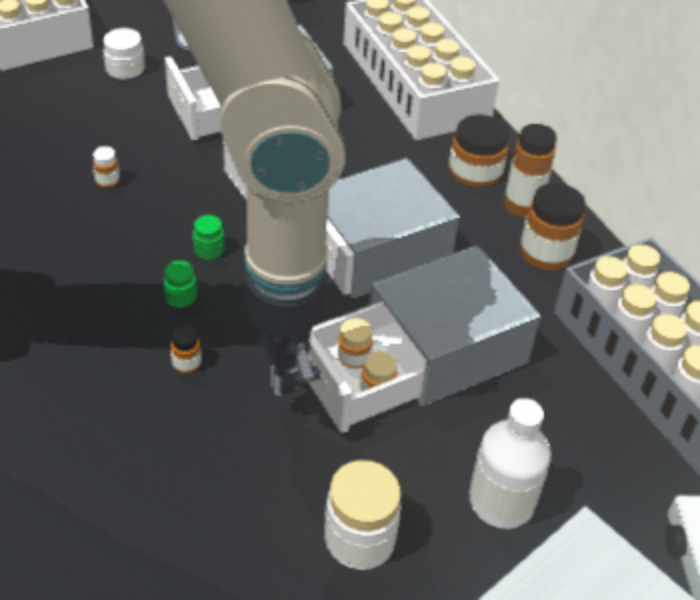

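The tip is in front of the right drawer front, with the jars standing. Pushing.

```bash
python3 -m jog '[-12,0,0,0,0, -19,0,0,0,0, -24,0,0,0,0, -28,0,0,0,0, -32,1,0,0,0, -37,1,0,0,0, -43,1,0,0,0, -50,2,0,0,0, -57,2,0,0,0, -64,3,0,0,0, -71,3,0,0,0, -78,4,0,0,0, -85,4,0,0,0, -92,5,0,0,0, -98,5,0,0,0, -103,6,0,0,0, -107,6,0,0,0, -110,6,0,0,0, -112,6,0,0,0, -112,6,0,0,0]'
```

```text
clock: 12.92
eef_pos: [564.3, -260.2, 212.7]
tool_rot: [3.141, 0.001, -3.141]
force: [-1.1, -0.5, -0.2]
width: -0.2
```

```bash
python3 -m jog '[-1,0,0,0,0, -2,0,0,0,0, -3,0,0,0,0, -4,0,0,0,0, -5,0,0,0,0, -6,0,0,0,0, -7,0,0,0,0, -7,0,0,0,0]'
```

```text
clock: 13.58
eef_pos: [569.3, -260.5, 212.6]
tool_rot: [3.141, -0.005, 3.141]
force: [-6.4, 2.2, 4.7]
width: 0.0
```

```bash
python3 -m jog '[-1,0,0,0,0, -2,0,0,0,0, -4,0,0,0,0, -4,0,0,0,0, -4,0,0,0,0]'; python3 -m jog '[10,0,0,0,0, 30,0,0,0,0, 60,0,0,0,0, 90,0,-20,0,0, 120,0,-60,0,0, 120,0,-100,0,0, 120,0,-140,0,0, 120,0,-170,0,0, 120,0,-170,0,0]'
python3 -m jog '[0,35,0,0,0, 0,70,0,0,0, 0,105,0,0,0, 0,140,0,0,0, 0,175,0,0,0, 0,210,0,0,0, 0,245,0,0,0, 0,280,0,0,0, 0,310,0,0,0, 0,340,0,0,0, 0,370,0,0,0, 0,400,0,0,0, 0,430,0,0,0, 0,430,0,0,0, 0,430,0,0,0, 0,430,0,0,0]'
cat > chk.py <<'E'
from h import *
im,d=get_image("side");cv2.imwrite("pics/s7.png",im)
it,dt=get_image("top");cv2.imwrite("pics/t7.png",it)
Cs=cloud("side",d);Ct=cloud("top",dt)
for n,C in(("side",Cs),("top",Ct)):
  x,y,z=np.moveaxis(C,-1,0)
  for k,(a,b) in dict(mid=(-160,-25),right=(-335,-190),left=(190,325)).items():
    m=(abs(z-77)<3)&(x>470)&(x<582)&(y>a)&(y<b)
    if k!="left" : m&=(z<78.6)
    if m.sum()>5:
        print(n,k,m.sum(),np.round(cv2.boxPoints(cv2.minAreaRect(C[m][:,:2].astype(np.float32))),1).tolist())
E
python3 chk.py
```

```text
clock: 14.0
eef_pos: [570.5, -260.7, 212.3]
tool_rot: [3.139, -0.012, 3.14]
force: [-13.0, 1.9, 9.5]
width: 0.2
clock: 14.75
eef_pos: [457.2, -262.0, 390.0]
tool_rot: [-3.134, 0.014, 3.141]
force: [0.4, 0.3, -0.9]
width: -0.2
clock: 16.08
eef_pos: [455.2, 169.2, 382.6]
tool_rot: [-3.141, 0.001, 3.141]
force: [0.3, 0.2, 0.6]
width: -0.1
side mid 33 [[575.2000122070312, -136.6999969482422], [581.5, -136.6999969482422], [581.9000244140625, -33.29999923706055], [575.5, -33.20000076293945]]
side right 26 [[576.5, -202.10000610351562], [580.5999755859375, -279.6000061035156], [584.7999877929688, -279.3999938964844], [580.7000122070312, -201.89999389648438]]
side left 50 [[504.70001220703125, 202.8000030517578], [581.5999755859375, 198.10000610351562], [587.5999755859375, 297.70001220703125], [510.79998779296875, 302.3999938964844]]
top mid 123 [[573.2000122070312, -31.100000381469727], [579.4000244140625, -144.1999969482422], [587.9000244140625, -143.6999969482422], [581.5999755859375, -30.700000762939453]]
top right 71 [[576.2000122070312, -201.6999969482422], [579.5, -306.6000061035156], [584.7000122070312, -306.5], [581.5, -201.60000610351562]]
top left 19 [[580.5, 196.3000030517578], [581.5, 196.3000030517578], [581.9000244140625, 262.29998779296875], [581.0, 262.29998779296875]]
```

View pics/t7.png

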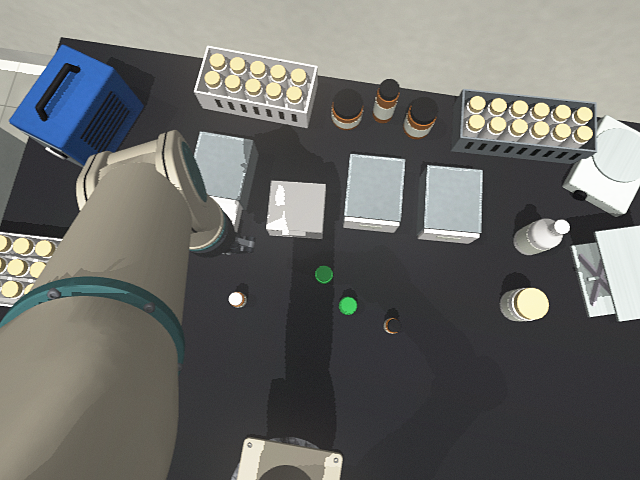

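View pics/s7.png

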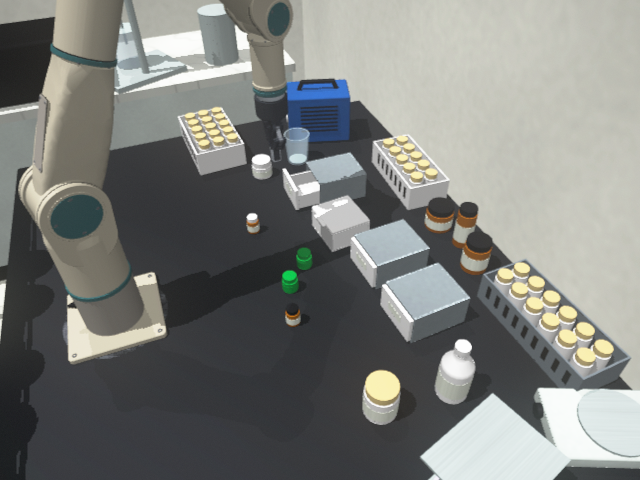

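The top and side views show both jar drawers flush with their units: fronts at x about 576.5 and 578 at mid-face, home by my fit. The lid is flat, the empty drawer is still out, and the vials, beaker, bottle and jars are where they were. The arm is clear at about 210 mm tip height.

```bash
python3 -c "
from cell import *
s=read_state();print(s['clock'],s['force'],abs(s['qd']).max());print(finish_job())"
```

```text
16.1833 [ 0.25160879 -0.25157439  0.55801841] 0.00567309160452727
the job is handed in; nothing more can be done
None
```

The job is handed in at 16.2 s. I shut the vial box lid and pushed both jar drawers home, using only the closed fingertips.

**Lid:** my last press met 19 N with the tip at 66.7 mm, the height of the lid's outer face when shut. The depth fit then showed it level to under 0.001 rad front to rear.

**Jar drawers:** each stopped hard at about 13 N, against 1.5 N of sliding friction. The camera puts their fronts at x ≈ 576.5 and 578 mm, within a millimetre of the home positions I worked out from the units (576.5 and 578.5).

**Everything else:** by eye in the last pictures, the empty drawer and the bystanders, including the two green look-alikes, had not moved. The arm ended clear of everything.

**Not confirmed:** the jars can't be seen once the drawers are shut. I pushed at under 0.1 m/s; the jars stood upright when last in view, before each push, and nothing suggested they tipped. My last fit for the empty drawer was no use because the unit top and the arm got into it, so "unmoved" there rests on the pictures and on never having gone down near it.

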